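Release the offcut from its keeper-locked jig

TASK

Two small jigs on the bench each lock a piece of wood under a sliding bolt. On the jig that holds the pale, flat offcut, swing the red keeper all the way aside from behind the bolt, then draw the bolt back by its black knob as far as it goes, so that the offcut is free; leave the offcut lying in its nest. Leave the other jig, with the dark walnut wedge, locked as it is.

Things in the scene. Friction and masses are not known exactly. Their poses are not given: they have to be found in the camera images.
- jig_offcut: the jig to open: a fixed plywood plate 144 x 250 x 12 mm, origin on the bench (z = 0). +x points away from the robot, turned up to about 0.2 rad. Along its y: nest with the offcut at y = 45 to 95 mm, bolt track (48 mm wide, top 52 mm above the bench) at -45 to 35, keeper pivot at -122. Timber beams 88 mm high run past in front and behind, at least 35 mm from the knobs' axes wherever they go
- bolt_offcut (a joint): travel of this jig's bolt (m): a flat steel bar 28 mm wide, 11 mm thick, on the jig's centre line. 0 = closed, its tip lying 25 mm over the offcut; 0.045 = fully drawn back along the jig's -y. It needs about 2 N and stays where it is left. With the keeper behind its tail it cannot move more than about 2 mm
- bolt_offcut_knob (a point): point on the axis of the bolt's black knob, an upright cylinder of 20 mm diameter whose smooth part stands 52 to 98 mm above the bench; this point is 82 mm above the bench and moves with the bolt. Closed, it is at the jig's x = 0, y = -10 mm. Pinch it from above
- keeper_offcut (a joint): angle of this jig's red keeper (rad), a flat red arm 20 mm wide, 36 to 48 mm above the bench, that turns about an upright pivot. Near 0 = it points along the jig's +y, its end 2 mm behind the bolt's tail, and blocks the bolt; it grows clockwise seen from above, the arm swinging away from the robot to the jig's +x; stop at 1.6 = fully aside. It cannot turn the other way from 0. It needs about 1.5 N at the knob and stays where it is left
- keeper_offcut_knob (a point): point on the axis of the keeper's red knob, an upright cylinder of 16 mm diameter standing 48 to 98 mm above the bench, 44 mm from the pivot; this point is 82 mm above the bench and moves with the keeper. Pinch it from above and lead it round the pivot (it may turn within the grip)
- keeper_offcut_pivot (a point): point on the keeper's upright pivot axis, 82 mm above the bench, at the jig's x = 0, y = -122 mm (the pivot's own screw head ends 53 mm above the bench)
- offcut_centre (a point): centre of the pale flat offcut, 120 x 50 x 18 mm, lying loose in the nest between low wooden stops, its length across the jig
- keeper_wedge (a joint): angle of the red keeper of the other jig, which is alike but holds a dark walnut wedge (100 x 28 x 22 mm); to be left near 0
- bolt_wedge (a joint): travel of the other jig's bolt (m); to be left at 0

How it is judged:
By the outcome, as a careful person would: the job done as asked, in the order asked, and still so for the second after the job is handed in, with the robot touching nothing.
It also fails if it takes over 40 s, if anything falls off the work surface, if the arm or the gripper's body presses on something with over 40 N, if the wrist force passes 120 N, or if a joint passes its speed limit or range.

ROBOT

A 6-joint arm with a two-finger parallel gripper is mounted at the origin on the work surface; the furniture and walls round the work are solid. World frame = base frame: x ahead of the robot, y to its left, z up, the work surface at z = 0. Lengths are in m, angles in rad, forces in N, time in s.
With the tool pointing down it reaches from about 0.25 to 0.725 m from the base axis. Payload 4 kg.
Tool frame: the origin (TCP) lies midway between the tips of the shut fingers; the grasp point (between the pads) lies 19 mm behind it; z points along the fingers, y is the line along which they close (so a half turn about z gives the same grasp; the last joint's range is limited). The gripper opens to 85 mm and grips with 20 to 120 N. Pads are 22 mm wide; open, the fingers measure 114 mm over their backs; the gripper's body (76 mm by 85 mm) begins 54 mm behind the grasp point. The pads swing forward as they close: fully open they stand 13 mm farther back than shut.
Start: joints at [1.257, 0.241, 0.005, 1.335, 0, 1.571], TCP at [0.154, 0.476, 0.231] pointing down, gripper open.
Joint ranges: [-2.72, 2.72], [-1.05, 1.87], [-1.09, 1.28], [-1.99, 2.15], [-1.42, 1.44], [-3.14, 3.14]. Speed limits (rad/s): [2.79, 2.79, 3.14, 3.14, 3.14, 3.14].

INTERFACE

Orientations are given as a unit quaternion [x, y, z, w].
In Python, from workcell import bot gives the robot as it stands. The module is installed in compiled form; this text tells all that it offers.
- The arm moves only by the tool drive_tool, never from a script. Its arguments are lists of equal length, an entry for each row: "slide": the shift along the tool's x, y, z scaled (see below), a list of three; "rotation": the turn, a rotation vector about the tool's x, y, z scaled (see below), a list of three. A call has exactly 8 rows; each row is the pose to reach, as a shift and turn from the pose commanded when the call began, along the tool's axes at that moment; what a row does not reach only later rows make up. The controller multiplies each number of a shift by 250 mm and each number of a turn by 0.5 rad. A row lasts 1/8 s, in which the tool goes at most 62.5 mm and 10.7 degrees, less where a joint would pass 70% of its speed; a pose out of reach is approached as far as the arm can. A call with a number of a shift or a turn outside -1 to 1 is refused whole. A call with a gripper value outside its range is refused whole. "gripper" is the opening, from 0 (shut) to 1 (fully open), set as the call begins (left out, the last holds). The fingers move at their own pace and stop on an object; the grip force is fixed at half the most. Time passes only in rows, so rows that repeat a pose let the fingers close, or fill a call up. It gives the time, the measured TCP pose, the force, the opening and the grip force at its end, in the units of the state.
- bot.get_obs(): the state, without advancing time (a new reading comes with each control period).
- bot.camera(name): name is "side" or "top" or "wrist"; returns a dict with "image" (420x560x3 uint8, red, green, blue), "z_map" (420x560 float32, m along the optical axis (not along the pixel's ray), 0 where there is no reading), "camera_matrix" (3x3 intrinsics, pixels), "k1" (the pictures are not rectified: a ray, as slopes to the right and down, at radius r is drawn at 1 + k1 r^2 times it, then the intrinsics apply), "xyz" and "orientation" of the camera in the world. Camera axes: x right, y up, looking along -z (the intrinsics and any distortion apply to the point x, -y, -z); pixel columns grow to the right and rows downward; lengths in m; the calibration is good to about 2 mm. A picture is of the moment at which its call begins.
- bot.job_done(): hands the job in; it is judged then, once.
The state is a dict: "clock": time; "joint_pos": joint angles; "joint_vel": joint speeds; "tau": joint torques, N m; "eef_pos": TCP position; "tool_rot": TCP orientation; "ft_force": force on the tool from outside, world axes, zero at the start; "ft_torque": the same for the moment, N m; "grip_width": finger opening in m; "grasp_force": force on a finger pad.
Only numpy, scipy, OpenCV 4.12 (cv2) and the standard library are available. Lean on these libraries where they do the work, as an engineer would, in place of code of your own. Each camera call takes 0.05 s, during which the arm holds its last target. There are 200 camera calls.

## Working session

There is one attempt and no reset: what is moved stays moved. The work goes in short steps, Python scripts to look and compute and a tool call to move; the robot and the scene stay as the last step left them, time stands still between calls to the robot, and variables do not carry over. Pictures are saved under pics/ and viewed, at most 10 in all, crops included, and the job is handed in when it is done.

Besides the shell and the picture viewer there is one more tool, called after "Request:" as name(argument=value, ...) on one line, values as JSON. drive_tool: Moves the arm, as the interface text tells. Shifts and turns lie within -1 to 1; 1 stands for 250 mm of shift or 0.5 rad of turn. Its arguments: {"type":"object","properties":{"slide":{"type":"array","items":{"type":"array","items":{"type":"number"}}},"rotation":{"type":"array","items":{"type":"array","items":{"type":"number"}}},"gripper":{"type":"number"}},"required":["slide","rotation"]}

```bash
mkdir -p pics; python3 - <<'E'
from workcell import bot
import cv2,numpy as np,pickle
for n in("top","side"):
    c=bot.camera(n); pickle.dump(c,open(n+".pkl","wb")); cv2.imwrite(f"pics/{n}0.png",c["image"][:,:,::-1])
    print(n,c["xyz"],c["orientation"],c["k1"],c["camera_matrix"].tolist())
print(bot.get_obs())
E
```

```text
top [ 0.31177867 -0.0365975   1.12842809] [-0.05690157  0.06129011  0.71202444 -0.69715632] -0.06922700938276229 [[394.07165162685965, 0.0, 282.162514243223], [0.0, 394.07165162685965, 205.74669692830705], [0.0, 0.0, 1.0]]
side [ 0.18776377 -0.9864508   0.58532414] [ 0.50976912 -0.07711568 -0.11080842  0.84965294] -0.17641618560505973 [[522.8151375017396, 0.0, 282.82722305749587], [0.0, 522.8151375017396, 211.33270449960574], [0.0, 0.0, 1.0]]
{'clock': 0.1, 'joint_pos': array([ 1.25699876e+00,  2.41345415e-01,  3.86416178e-03,  1.33519824e+00,
       -1.17938074e-06,  1.57081966e+00]), 'joint_vel': array([ 8.28101935e-05, -2.88103742e-04,  2.34734771e-03,  3.32051815e-04,
       -4.15628560e-05,  6.79300636e-04]), 'tau': array([ 1.43855952e-03, -3.73135865e+01,  2.53011650e+01,  1.08701480e-02,
        6.21176650e-05,  4.93209271e-06]), 'eef_pos': array([0.15416318, 0.47504892, 0.23050008]), 'tool_rot': array([ 1.56267295e-01,  9.87714354e-01, -9.30110838e-04, -1.46534514e-04]), 'ft_force': array([ 0.16835952,  0.39889479, -0.44220856]), 'ft_torque': array([ 0.0160836 ,  0.03067433, -0.0095196 ]), 'grasp_force': 0.0, 'grip_width': 0.08517222711996501}
```

View pics/top0.png

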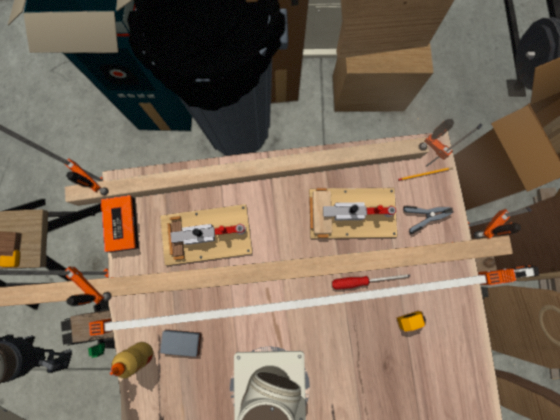

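View pics/side0.png

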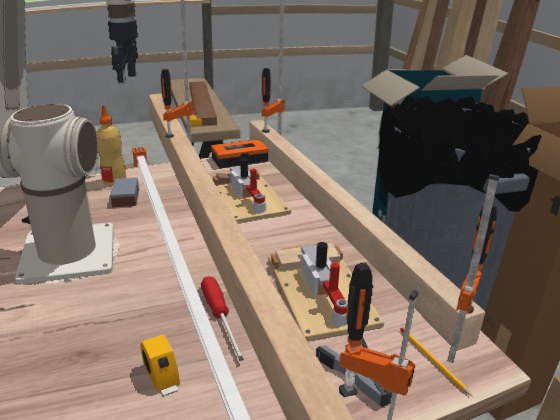

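The top view shows two jigs, at about (207,235) and (353,213), and the red keepers lie to the right of each bolt. The side view shows the same two. I need an enlargement to tell which holds the offcut.

```bash
python3 - <<'E'
import cv2,numpy as np,pickle
t=pickle.load(open("top.pkl","rb"))["image"][:,:,::-1]
a=cv2.resize(t[180:275,155:255],None,fx=4,fy=4,interpolation=cv2.INTER_CUBIC);b=cv2.resize(t[165:260,303:403],None,fx=4,fy=4,interpolation=cv2.INTER_CUBIC)
cv2.imwrite("pics/crop.png",np.hstack([a,b]))
E
```

```text
(no output)
```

View pics/crop.png

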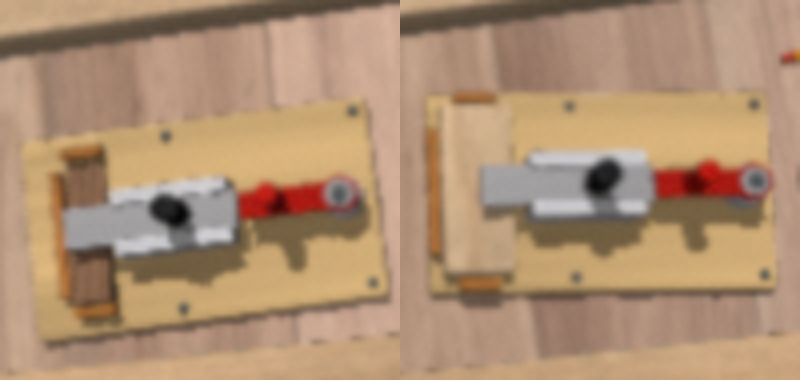

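The right jig holds the pale offcut and the left one the dark wedge. In the crop of the right jig, the black knob is at about (604,177), the red knob at about (708,175) and the pivot screw at about (756,180). Next I measure these.

```bash
cat > h.py <<'E'
import numpy as np,cv2
from scipy.spatial.transform import Rotation as R
def cloud(c):
    h,w=c["z_map"].shape;v,u=np.mgrid[:h,:w].astype(float)
    d=np.array([0,0,0,0,0.]);d[0]=c["k1"]
    p=cv2.undistortPoints(np.stack([u.ravel(),v.ravel()],1)[:,None],c["camera_matrix"],d)[:,0]
    rays=np.stack([p[:,0],-p[:,1],-np.ones(len(p))],1)
    rays=R.from_quat(c["orientation"]).apply(rays).reshape(h,w,3)
    return c["xyz"]+rays*c["z_map"][...,None],rays
def onplane(c,rays,z): 
    o=c["xyz"]; return o+rays*((z-o[2])/rays[...,2])[...,None]
def hsv(c): return cv2.cvtColor(c["image"],cv2.COLOR_RGB2HSV)
E
python3 - <<'E'
from h import *
import pickle
for n in("top","side"):
    c=pickle.load(open(n+".pkl","rb"));P,r=cloud(c);H=hsv(c)
    roi=(abs(P[...,0]-0.41)<.12)&(P[...,1]>-.33)&(P[...,1]<-.03)&(c["z_map"]>0)
    red=roi&((H[...,0]<6)|(H[...,0]>174))&(H[...,1]>170)&(H[...,2]>60)
    blk=roi&(H[...,2]<60)&(P[...,2]>.05)
    for nm,m in(("red",red),("blk",blk)):
        q=P[m]; print(n,nm,len(q),"z range",q[:,2].min(),q[:,2].max())
        for lo,hi in((.03,.055),(.055,.093),(.093,.12)):
            s=q[(q[:,2]>lo)&(q[:,2]<=hi)]
            if len(s):print("  ",lo,len(s),s.mean(0).round(4),s.min(0).round(4),s.max(0).round(4))
    if n=="top":
        pl=roi&(abs(P[...,2]-.012)<.006)&(H[...,1]>85)&(H[...,0]>14)&(H[...,0]<28)
        pl=cv2.morphologyEx(pl.astype(np.uint8),cv2.MORPH_OPEN,np.ones((3,3)))
        cs,_=cv2.findContours(pl,0,2);k=max(cs,key=cv2.contourArea)[:,0]
        pts=onplane(c,r[k[:,1],k[:,0]],.012)[:,:2].astype(np.float32)
        rc=cv2.minAreaRect(pts*1000);print(rc,cv2.boxPoints(rc))
        bar=roi&(H[...,1]<40)&(H[...,2]>110)&(P[...,2]>.045)
        bar2=roi&(P[...,2]>.025)&(P[...,2]<.06)
        for m in(bar,bar2):
            print(len(P[m]),cv2.minAreaRect((P[m][:,:2]*1000).astype(np.float32)))
        for b,x in((1,0),):
            s=P[(P[...,2]>.07)&(P[...,2]<.1)&(c["z_map"]>0)&(abs(P[...,1]+.15)<.2)&(P[...,0]>.2)&(P[...,0]<.6)];print("beam",s.min(0),s.max(0))
E
```

```text
top red 159 z range 0.013612707048157535 0.10233216124168987
   0.03 74 [ 0.4742 -0.304   0.049 ] [ 0.4675 -0.3296  0.0437] [ 0.483  -0.2809  0.0537]
   0.055 19 [ 0.473  -0.2995  0.0735] [ 0.4692 -0.3044  0.0568] [ 0.4797 -0.2965  0.0927]
   0.093 22 [ 0.475  -0.3039  0.0984] [ 0.4694 -0.3105  0.0942] [ 0.4796 -0.2969  0.1023]
top blk 43 z range 0.05660565809251383 0.10058267355215378
   0.055 18 [ 0.4714 -0.2334  0.075 ] [ 0.4672 -0.2393  0.0566] [ 0.4777 -0.2293  0.0922]
   0.093 25 [ 0.4755 -0.2364  0.098 ] [ 0.4679 -0.2438  0.0947] [ 0.4816 -0.2298  0.1006]
((435.5016784667969, -252.6929168701172), (62.82693862915039, 153.5847625732422), 1.664024829864502) [[ 401.87152 -176.84512]
 [ 406.33142 -330.3651 ]
 [ 469.13184 -328.5407 ]
 [ 464.67194 -175.02072]]
495 ((476.7607116699219, -217.6942901611328), (117.77159881591797, 43.13069534301758), 88.64146423339844)
1381 ((411.24932861328125, -202.7584991455078), (210.6039276123047, 212.55543518066406), 73.66150665283203)
beam [ 0.28782173 -0.34981992  0.07000157] [0.59998696 0.04997949 0.09999718]
side red 396 z range 0.008130995780028516 0.09966635921225514
   0.03 159 [ 0.4717 -0.3115  0.0479] [ 0.4649 -0.3295  0.0398] [ 0.4847 -0.2808  0.055 ]
   0.055 146 [ 0.4736 -0.3129  0.0736] [ 0.4673 -0.3173  0.0556] [ 0.4823 -0.3054  0.0928]
   0.093 50 [ 0.4748 -0.3097  0.0966] [ 0.4675 -0.3154  0.0933] [ 0.4828 -0.3008  0.0997]
side blk 234 z range 0.05346745230965033 0.0994882243462859
   0.03 6 [ 0.4746 -0.2468  0.0544] [ 0.4699 -0.2486  0.0535] [ 0.4803 -0.2436  0.0549]
   0.055 171 [ 0.4734 -0.2469  0.0745] [ 0.4656 -0.2519  0.0552] [ 0.4834 -0.2411  0.093 ]
   0.093 57 [ 0.4751 -0.2428  0.0968] [ 0.4667 -0.2501  0.0931] [ 0.4834 -0.2321  0.0995]
```

Request:
drive_tool(slide=[[-0.08,-0.06,0],[-0.2,-0.15,0],[-0.35,-0.25,0],[-0.5,-0.36,0],[-0.65,-0.46,0],[-0.76,-0.54,0],[-0.82,-0.58,0],[-0.82,-0.58,0]], rotation=[[0,0,-0.1],[0,0,-0.2],[0,0,-0.3],[0,0,-0.4],[0,0,-0.5],[0,0,-0.58],[0,0,-0.628],[0,0,-0.628]], gripper=0.4)

```text
clock: 1.1
eef_pos: [0.3049, 0.2734, 0.231]
tool_rot: [0.001, 1.0, -0.0, -0.0]
ft_force: [0.3, 0.2, 0.9]
grip_width: 0.0341
grasp_force: 0.0
```

Request:
drive_tool(slide=[[-0.04,-0.1,0],[-0.1,-0.25,0],[-0.18,-0.4,0],[-0.26,-0.56,0],[-0.34,-0.72,0],[-0.42,-0.87,0],[-0.46,-0.98,0],[-0.46,-0.98,0]], rotation=[[0,0,0],[0,0,0],[0,0,0],[0,0,0],[0,0,0],[0,0,0],[0,0,0],[0,0,0]])

```text
clock: 2.1
eef_pos: [0.42, 0.0289, 0.2309]
tool_rot: [0.001, 1.0, 0.0, -0.0]
ft_force: [0.4, -0.0, -0.1]
grip_width: 0.0342
grasp_force: 0.0
```

Request:
drive_tool(slide=[[-0.02,-0.1,0],[-0.05,-0.25,0],[-0.08,-0.4,0],[-0.12,-0.56,0],[-0.16,-0.72,0],[-0.2,-0.87,0],[-0.22,-0.98,0],[-0.22,-0.98,0]], rotation=[[0,0,0],[0,0,0],[0,0,0],[0,0,0],[0,0,0],[0,0,0],[0,0,0],[0,0,0]])

```text
clock: 3.1
eef_pos: [0.4752, -0.2153, 0.2307]
tool_rot: [0.0, 1.0, 0.0, -0.0]
ft_force: [-0.6, 0.7, -1.6]
grip_width: 0.0341
grasp_force: 0.0
```

```bash
python3 - <<'E'
from h import *
from workcell import bot
c=bot.camera("wrist");cv2.imwrite("pics/w1.png",c["image"][:,:,::-1]);print(c["xyz"],c["orientation"])
P,r=cloud(c);H=hsv(c)
roi=(abs(P[...,0]-0.46)<.13)&(P[...,1]>-.38)&(P[...,1]<-.1)&(c["z_map"]>0)
red=roi&((H[...,0]<6)|(H[...,0]>174))&(H[...,1]>170)&(H[...,2]>60)
blk=roi&(H[...,2]<60)
for nm,m in(("red",red),("blk",blk)):
    q=P[m]
    for lo,hi in((.03,.051),(.055,.093),(.095,.12)):
        s=q[(q[:,2]>lo)&(q[:,2]<=hi)]
        if len(s):print(nm,lo,len(s),s.mean(0).round(4),s.min(0).round(4),s.max(0).round(4))
m=roi&(H[...,1]<50)&(H[...,2]>100)&(P[...,2]>.045)&(P[...,2]<.07)
print(len(P[m]),cv2.minAreaRect((P[m][:,:2]*1000).astype(np.float32)))
E
```

```text
[ 0.39508322 -0.21562003  0.37331839] [-0.11264019 -0.11312436  0.69783416  0.69824248]
red 0.03 719 [ 0.4742 -0.3123  0.0477] [ 0.4639 -0.3614  0.0413] [ 0.4884 -0.2794  0.051 ]
red 0.055 175 [ 0.472  -0.301   0.0758] [ 0.4682 -0.3099  0.0551] [ 0.4798 -0.2976  0.0928]
red 0.095 186 [ 0.4757 -0.3051  0.0975] [ 0.4683 -0.3124  0.095 ] [ 0.4842 -0.2976  0.0997]
blk 0.03 38 [ 0.4646 -0.2285  0.0448] [ 0.4629 -0.3522  0.0386] [ 0.4736 -0.1611  0.0486]
blk 0.055 152 [ 0.4688 -0.2387  0.0755] [ 0.4667 -0.3078  0.0552] [ 0.4743 -0.2284  0.093 ]
blk 0.095 292 [ 0.476  -0.2378  0.0976] [ 0.4666 -0.2471  0.0952] [ 0.4862 -0.2284  0.0994]
2814 ((476.7476806640625, -258.7752380371094), (201.1742706298828, 44.71082305908203), 89.33285522460938)
```

View pics/w1.png

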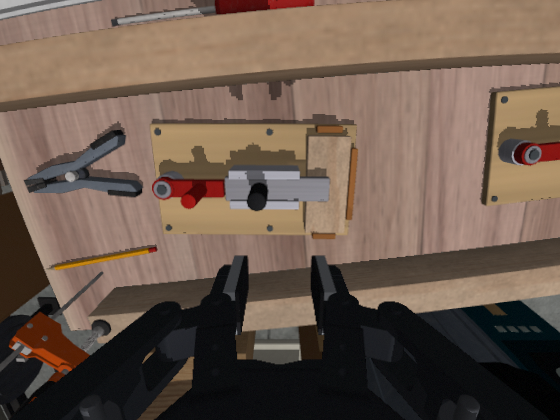

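The wrist view shows the jig square to the world axes: red knob at (190,200), black knob at (257,197) and pivot at (162,188). Red knob is at about (0.476,-0.305) and pivot at about (0.476,-0.349). I'll move over the red knob, descend and pinch.

Request:
drive_tool(slide=[[0,-0.15,0],[0,-0.3,0],[0,-0.36,0.05],[0,-0.36,0.2],[0,-0.36,0.38],[0,-0.36,0.54],[0,-0.36,0.64],[0,-0.36,0.67]], rotation=[[0,0,0],[0,0,0],[0,0,0],[0,0,0],[0,0,0],[0,0,0],[0,0,0],[0,0,0]])

```text
clock: 4.15
eef_pos: [0.4732, -0.3027, 0.0614]
tool_rot: [-0.001, 1.0, 0.002, -0.002]
ft_force: [0.0, -0.2, -0.4]
grip_width: 0.0343
grasp_force: 0.0
```

Request:
drive_tool(slide=[[0,0,0],[0,0,0],[0,0,0],[0,0,0],[0,0,0],[0,0,0],[0,0,0],[0,0,0]], rotation=[[0,0,0],[0,0,0],[0,0,0],[0,0,0],[0,0,0],[0,0,0],[0,0,0],[0,0,0]], gripper=0)

```text
clock: 5.15
eef_pos: [0.4747, -0.3056, 0.064]
tool_rot: [-0.0, 1.0, -0.0, 0.0]
ft_force: [-0.5, -0.9, -3.0]
grip_width: 0.0146
grasp_force: 58.9
```

Request:
drive_tool(slide=[[-0.018,-0.001,0],[-0.035,-0.004,0],[-0.052,-0.008,0],[-0.069,-0.014,0],[-0.084,-0.022,0],[-0.099,-0.031,0],[-0.113,-0.041,0],[-0.126,-0.053,0]], rotation=[[0,0,0.1],[0,0,0.2],[0,0,0.3],[0,0,0.4],[0,0,0.5],[0,0,0.6],[0,0,0.7],[0,0,0.8]])

```text
clock: 6.15
eef_pos: [0.5036, -0.3156, 0.0641]
tool_rot: [0.199, 0.98, 0.003, -0.003]
ft_force: [1.4, 0.8, -6.3]
grip_width: 0.0143
grasp_force: 58.5
```

Request:
drive_tool(slide=[[-0.016,-0.008,0],[-0.031,-0.017,0],[-0.045,-0.028,0],[-0.058,-0.039,0],[-0.069,-0.053,0],[-0.08,-0.067,0],[-0.088,-0.082,0],[-0.098,-0.106,0]], rotation=[[0,0,0.05],[0,0,0.1],[0,0,0.15],[0,0,0.2],[0,0,0.25],[0,0,0.3],[0,0,0.35],[0,0,0.4]])

```text
clock: 7.15
eef_pos: [0.5233, -0.3477, 0.0642]
tool_rot: [0.294, 0.956, 0.006, 0.003]
ft_force: [12.4, 15.6, 0.7]
grip_width: 0.0146
grasp_force: 60.6
```

Request:
drive_tool(slide=[[0,0,0],[0,0,0],[0,0,0],[0,0,0],[0,0,0],[0,0,0],[0,0,0],[0,0,0]], rotation=[[0,0,0],[0,0,0],[0,0,0],[0,0,0],[0,0,0],[0,0,0],[0,0,0],[0,0,0]])

```text
clock: 8.15
eef_pos: [0.5238, -0.3496, 0.0643]
tool_rot: [0.294, 0.956, 0.004, 0.004]
ft_force: [12.0, 7.3, -6.5]
grip_width: 0.0145
grasp_force: 59.3
```

Request:
drive_tool(slide=[[0,0,0],[0,0,0],[0,0,0],[0,0,-0.05],[0,0,-0.18],[0,0,-0.35],[0,0,-0.5],[0,0,-0.56]], rotation=[[0,0,0],[0,0,0],[0,0,0],[0,0,0],[0,0,0],[0,0,0],[0,0,0],[0,0,0]], gripper=0.35)

```text
clock: 9.15
eef_pos: [0.5195, -0.3538, 0.2078]
tool_rot: [0.296, 0.955, -0.001, 0.003]
ft_force: [-0.1, -0.2, -0.4]
grip_width: 0.0298
grasp_force: 0.0
```

```bash
python3 - <<'E'
from h import *
from workcell import bot
for n in("top","wrist","side"):
  c=bot.camera(n)
  if n!="top":cv2.imwrite(f"pics/{n}2.png",c["image"][:,:,::-1])
  P,r=cloud(c);H=hsv(c)
  roi=(abs(P[...,0]-0.48)<.1)&(P[...,1]>-.4)&(P[...,1]<-.18)&(c["z_map"]>0)
  red=roi&((H[...,0]<6)|(H[...,0]>174))&(H[...,1]>170)&(H[...,2]>60)
  blk=roi&(H[...,2]<60)
  for nm,m in(("red",red),("blk",blk)):
    q=P[m]
    for lo,hi in((.035,.052),(.055,.093),(.095,.105)):
        s=q[(q[:,2]>lo)&(q[:,2]<=hi)]
        if len(s)>4:print(n,nm,lo,len(s),s.mean(0).round(4),s.min(0).round(4),s.max(0).round(4), cv2.minAreaRect((s[:,:2]*1000).astype(np.float32)))
E
```

```text
top red 0.035 86 [ 0.5118 -0.3444  0.0484] [ 0.4868 -0.3554  0.0443] [ 0.5423 -0.3356  0.0516] ((514.7338256835938, -345.378173828125), (55.287025451660156, 17.73615837097168), 2.7107272148132324)
top red 0.055 25 [ 0.5182 -0.3414  0.0737] [ 0.5126 -0.3492  0.0563] [ 0.5341 -0.3377  0.0904] ((523.1686401367188, -343.0827331542969), (21.118854522705078, 11.071433067321777), 3.7879199981689453)
top red 0.095 20 [ 0.5199 -0.3441  0.0987] [ 0.5139 -0.3513  0.0957] [ 0.5252 -0.3388  0.1014] ((519.4028930664062, -345.01611328125), (12.534168243408203, 10.980887413024902), 86.31399536132812)
top blk 0.055 18 [ 0.4722 -0.2331  0.0739] [ 0.468  -0.2401  0.0567] [ 0.4809 -0.2289  0.0911] ((473.09613037109375, -233.3509063720703), (15.805861473083496, 5.16342830657959), 39.20002365112305)
top blk 0.095 25 [ 0.4756 -0.2367  0.098 ] [ 0.468  -0.2439  0.095 ] [ 0.4813 -0.23    0.1013] ((475.6808166503906, -236.59974670410156), (13.04425048828125, 13.109779357910156), 50.87285232543945)
wrist red 0.035 791 [ 0.5054 -0.3458  0.0479] [ 0.4641 -0.3621  0.0401] [ 0.5457 -0.335   0.0513] ((504.803985595
[... 982 characters left out ...]
3] ((476.983642578125, -238.42298889160156), (18.616052627563477, 18.19498634338379), 77.02217102050781)
side red 0.035 161 [ 0.5055 -0.3548  0.0456] [ 0.4625 -0.3651  0.0373] [ 0.5444 -0.3386  0.0503] ((503.3192443847656, -352.07049560546875), (81.7162094116211, 22.111024856567383), 4.260572910308838)
side blk 0.055 170 [ 0.4736 -0.2468  0.0742] [ 0.4657 -0.2508  0.0557] [ 0.4829 -0.2407  0.0926] ((473.553466796875, -247.03482055664062), (8.650541305541992, 17.40079116821289), 72.62008666992188)
side blk 0.095 48 [ 0.4753 -0.2423  0.0975] [ 0.4662 -0.2496  0.0951] [ 0.4839 -0.2305  0.0998] ((476.60009765625, -241.60728454589844), (18.867610931396484, 15.048067092895508), 51.097206115722656)
```

View pics/wrist2.png

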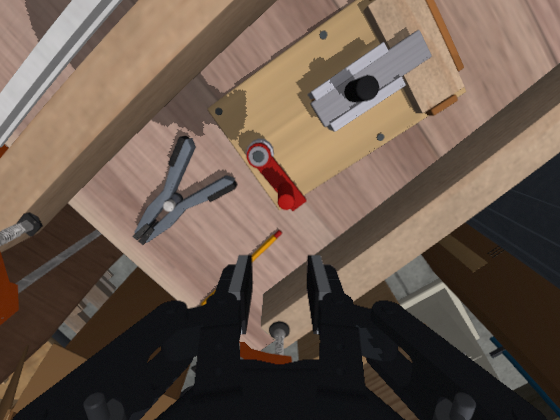

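The keeper (red knob at (287,197), pivot at (259,155)) has swung to roughly 1.5 rad, possibly just short of the stop. I'll regrip square to the push direction and push it to the stop.

Request:
drive_tool(slide=[[0.018,0.026,0],[0.018,0.026,0.03],[0.018,0.026,0.12],[0.018,0.026,0.25],[0.018,0.026,0.38],[0.018,0.026,0.5],[0.018,0.026,0.56],[0.018,0.026,0.575]], rotation=[[0,0,-0.3],[0,0,-0.65],[0,0,-1],[0,0,-1],[0,0,-1],[0,0,-1],[0,0,-1],[0,0,-1]])

```text
clock: 10.3
eef_pos: [0.5172, -0.3441, 0.0579]
tool_rot: [0.05, 0.999, 0.001, -0.002]
ft_force: [-0.2, -0.3, 0.5]
grip_width: 0.0302
grasp_force: 0.0
```

Request:
drive_tool(slide=[[0,0,0],[0,0,0],[0,0,0],[0,0,0],[0,-0.01,0],[0,-0.02,0],[0,-0.03,0],[0,-0.035,0]], rotation=[[0,0,0],[0,0,0],[0,0,0],[0,0,0],[0,0,0],[0,0,0],[0,0,0],[0,0,0]], gripper=0)

```text
clock: 11.3
eef_pos: [0.519, -0.3494, 0.0601]
tool_rot: [0.049, 0.999, 0.004, 0.001]
ft_force: [3.6, 12.1, -1.9]
grip_width: 0.0145
grasp_force: 59.6
```

Request:
drive_tool(slide=[[0,0,0],[0,0,0],[0,0,0],[0,0,0],[0,0,0],[0,0,0],[0,0,0],[0,0,0]], rotation=[[0,0,0],[0,0,0],[0,0,0],[0,0,0],[0,0,0],[0,0,0],[0,0,0],[0,0,0]])

```text
clock: 12.3
eef_pos: [0.519, -0.3494, 0.0601]
tool_rot: [0.049, 0.999, 0.004, 0.001]
ft_force: [3.4, 10.1, -2.8]
grip_width: 0.0146
grasp_force: 59.6
```

The keeper is firm against the stop, with about 10 N of reaction. Now release, lift and move over the black knob.

Request:
drive_tool(slide=[[0,0.035,0],[0,0.03,0],[0,0.03,-0.08],[0,0.03,-0.24],[0,0.03,-0.4],[0.08,0.18,-0.44],[0.16,0.34,-0.44],[0.223,0.444,-0.44]], rotation=[[0,0,0],[0,0,0],[0,0,0],[0,0,0],[0,0,0],[0,0,-0.1],[0,0,-0.2],[0,0,-0.2]], gripper=0.4)

```text
clock: 13.3
eef_pos: [0.4727, -0.237, 0.1712]
tool_rot: [-0.0, 1.0, -0.001, 0.001]
ft_force: [0.4, 0.7, -0.5]
grip_width: 0.0341
grasp_force: 0.0
```

Request:
drive_tool(slide=[[0,0,0],[0,0,0.08],[0,0,0.18],[0,0,0.28],[0,0,0.38],[0,0,0.42],[0,0,0.44],[0,0,0.44]], rotation=[[0,0,0],[0,0,0],[0,0,0],[0,0,0],[0,0,0],[0,0,0],[0,0,0],[0,0,0]])

```text
clock: 14.3
eef_pos: [0.4736, -0.2381, 0.0605]
tool_rot: [0.0, 1.0, -0.0, 0.0]
ft_force: [0.3, -0.6, 0.0]
grip_width: 0.034
grasp_force: 0.0
```

```bash
python3 - <<'E'
from h import *
from workcell import bot
print(bot.get_obs()["eef_pos"])
for n in("top","side"):
  c=bot.camera(n)
  P,r=cloud(c);H=hsv(c)
  roi=(abs(P[...,0]-0.48)<.1)&(P[...,1]>-.4)&(P[...,1]<-.18)&(c["z_map"]>0)
  red=roi&((H[...,0]<6)|(H[...,0]>174))&(H[...,1]>170)&(H[...,2]>60)
  q=P[red]
  for lo,hi in((.035,.052),(.055,.093),(.095,.105)):
        s=q[(q[:,2]>lo)&(q[:,2]<=hi)]
        if len(s)>4:print(n,lo,len(s),s.mean(0).round(4), cv2.minAreaRect((s[:,:2]*1000).astype(np.float32)))
E
```

```text
[ 0.47358784 -0.23807932  0.06053827]
side 0.035 175 [ 0.5073 -0.3568  0.0457] ((502.8923034667969, -352.3476867675781), (81.03801727294922, 22.474655151367188), 1.5465636253356934)
```

Request:
drive_tool(slide=[[0,0,0],[0,0,0],[0,0,0],[0,0,0],[0,0,0],[0,-0.01,0],[0,-0.025,0],[0,-0.045,0]], rotation=[[0,0,0],[0,0,0],[0,0,0],[0,0,0],[0,0,0],[0,0,0],[0,0,0],[0,0,0]], gripper=0)

```text
clock: 15.4
eef_pos: [0.4737, -0.2485, 0.061]
tool_rot: [-0.0, 1.0, 0.0, 0.001]
ft_force: [-1.2, 1.7, 7.4]
grip_width: 0.0187
grasp_force: 58.6
```

Request:
drive_tool(slide=[[0,-0.025,0],[0,-0.05,0],[0,-0.075,0],[0,-0.1,0],[0,-0.12,0],[0,-0.14,0],[0,-0.155,0],[0,-0.16,0]], rotation=[[0,0,0],[0,0,0],[0,0,0],[0,0,0],[0,0,0],[0,0,0],[0,0,0],[0,0,0]])

```text
clock: 16.4
eef_pos: [0.4734, -0.283, 0.0609]
tool_rot: [-0.002, 1.0, 0.006, 0.001]
ft_force: [-1.1, 18.6, 12.9]
grip_width: 0.0186
grasp_force: 60.2
```

Request:
drive_tool(slide=[[0,0,0],[0,0,0],[0,0,0],[0,0,0],[0,0,0],[0,0,0],[0,0,0],[0,0,0]], rotation=[[0,0,0],[0,0,0],[0,0,0],[0,0,0],[0,0,0],[0,0,0],[0,0,0],[0,0,0]])

```text
clock: 17.4
eef_pos: [0.4734, -0.2829, 0.061]
tool_rot: [-0.002, 1.0, 0.005, 0.001]
ft_force: [-1.4, 16.7, 12.3]
grip_width: 0.0189
grasp_force: 59.9
```

The bolt has moved 45 mm and is against its stop. Release and lift.

Request:
drive_tool(slide=[[0,0.02,0],[0,0.02,0],[0,0.02,0],[0,0.02,-0.08],[0,0.02,-0.2],[0,0.02,-0.35],[0,0.02,-0.5],[0,0.02,-0.56]], rotation=[[0,0,0],[0,0,0],[0,0,0],[0,0,0],[0,0,0],[0,0,0],[0,0,0],[0,0,0]], gripper=0.5)

```text
clock: 18.4
eef_pos: [0.4741, -0.285, 0.2023]
tool_rot: [0.0, 1.0, -0.001, 0.002]
ft_force: [0.8, -0.6, -0.5]
grip_width: 0.0422
grasp_force: 0.0
```

```bash
python3 - <<'E'
from h import *
from workcell import bot
print(bot.get_obs()["ft_force"])
c=bot.camera("wrist");cv2.imwrite("pics/w3.png",c["image"][:,:,::-1])
P,r=cloud(c);H=hsv(c)
roi=(abs(P[...,0]-0.48)<.1)&(P[...,1]>-.4)&(P[...,1]<-.18)&(c["z_map"]>0)
red=roi&((H[...,0]<6)|(H[...,0]>174))&(H[...,1]>170)&(H[...,2]>60)
for nm,m in(("red",red),("blk",roi&(H[...,2]<60))):
  q=P[m]
  for lo,hi in((.035,.052),(.095,.105)):
    s=q[(q[:,2]>lo)&(q[:,2]<=hi)]
    if len(s)>4:print(nm,lo,len(s),s.mean(0).round(4), cv2.minAreaRect((s[:,:2]*1000).astype(np.float32)))
E
```

```text
[ 0.78003637 -0.58144364 -0.46956447]
red 0.035 750 [ 0.5022 -0.3473  0.0477] ((504.3603515625, -350.4416198730469), (24.57988166809082, 81.6895523071289), 87.83061981201172)
red 0.095 194 [ 0.5193 -0.3493  0.0975] ((519.6742553710938, -349.5631103515625), (13.942398071289062, 15.675057411193848), 28.863386154174805)
blk 0.035 65 [ 0.4636 -0.3026  0.0457] ((468.3080749511719, -311.034912109375), (18.724151611328125, 79.88143920898438), 5.945991039276123)
blk 0.095 348 [ 0.4761 -0.2835  0.0977] ((488.79376220703125, -315.6674499511719), (18.855392456054688, 90.06803131103516), 21.1942138671875)
```

View pics/w3.png

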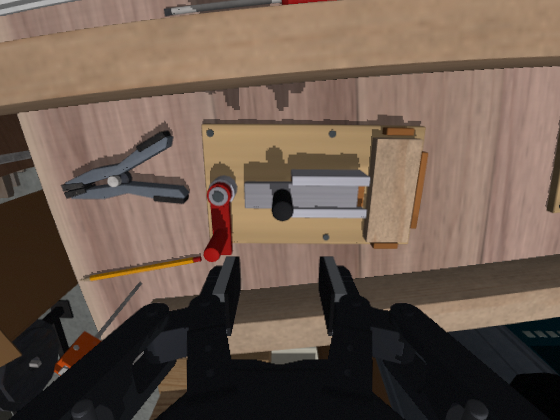

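The keeper is fully aside (knob at (212,254)) and measures about 1.58 rad. The bolt is drawn 45 mm, with its knob at (282,205) and its tip clear of the offcut at (393,190), which still lies in the nest.

```bash
python3 -c "
from workcell import bot
print(bot.job_done())"
```

```text
the job is handed in; nothing more can be done
None
```

On the offcut jig, the keeper is swung aside to its stop (about 1.58 rad measured) and the bolt is drawn back its full 45 mm; the offcut is free in its nest, I did not touch the wedge jig, and the job was handed in at about 18 s.

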